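# Tip the pebble tote and hold it for the painter

### The job

I need my paperweight pebbles at hand while I paint. Grip the wooden tote and tip it onto its near corner on the painting's side (near meaning towards the robot), that corner resting on the felt, until all four pebbles have slid together into that corner; spill none, and leave the jar, the inkstone and the dish where they are. Finish while still gripping the tote and holding it steadily tilted, so that I can pick the pebbles out.

Things in the scene. Friction and masses are not known exactly. Their poses are not given: they have to be found in the camera images.
- tote: open wooden tote 190 (x) x 250 (y) mm, loose, about 0.45 kg, on the felt; x points roughly away from the robot, +y is its left. Origin: centre of the underside. Floor 5 mm; near and far long sides 8 mm thick, 45 high; left and right end boards (at y +-120) 10 mm thick, 75 high, each with a hand slot at x -35 to 35, z 34 to 59 mm; beside the slot solid, can be pinched over the top edge from above
- near_left_foot (a point): outer bottom corner of the tote, near (towards the robot) and left: tote frame (-95, 125, 0) mm. The tote pivots on this point when tipped onto the near left corner
- near_right_foot (a point): outer bottom corner of the tote, near and right: tote frame (-95, -125, 0) mm
- left_end_grip (a point): point on the top edge of the left end board, mid-thickness, beyond the hand slot: tote frame (52, 120, 75) mm; the board is solid from here 17 mm towards the slot and 43 mm out to the far corner; a grip of about 50 N here holds the tote without slipping
- right_end_grip (a point): the same on the right end board: tote frame (52, -120, 75) mm
- pebble0: dark grey polished river pebble, oval, 34x28x15 mm, 20 to 28 g, lying loose on the tote's floor. Origin: centre of its underside as it lies. It slides on the wood once the floor slopes by about 13 to 18 degrees; along a wall into a corner it wants about 30 to 35, sloping equally to both walls, or the slope swung to one wall, then the other
- pebble1: dark grey polished river pebble, oval, 31x27x14 mm, 20 to 28 g, lying loose on the tote's floor. Origin: centre of its underside as it lies. It slides on the wood once the floor slopes by about 13 to 18 degrees
- pebble2: dark grey polished river pebble, oval, 33x30x15 mm, 20 to 28 g, lying loose on the tote's floor. Origin: centre of its underside as it lies. It slides on the wood once the floor slopes by about 13 to 18 degrees
- pebble3: dark grey polished river pebble, oval, 29x26x14 mm, 20 to 28 g, lying loose on the tote's floor. Origin: centre of its underside as it lies. It slides on the wood once the floor slopes by about 13 to 18 degrees
- painting: white painting sheet with grey ink canes, 300 x 340 mm, flat on the felt and fixed, held down by two pebbles and a wooden bar of its own; it lies either left (+y) or right (-y) of the tote. Origin: its centre
- brush_mat: slatted bamboo mat 300 x 260 mm with three brushes lying on it, fixed, across the tote from the painting. Origin: its centre
- felt: black felt desk cover, 640 x 1300 mm, 3 mm thick (its top at height 3 mm), fixed; tote, sheet and bystanders lie on it. Origin: centre of its underside
- jar: empty glass jar, open, 68 mm across, 85 mm high, loose; bystander beyond the tote to one side. Origin: centre of its underside
- inkstone: round black inkstone with lid, 116 mm across, 33 mm high, loose; bystander beyond the tote to the other side. Origin: centre of its underside
- dish: white porcelain dish, 90 mm across, 16 mm high, loose; bystander beyond the tote's far end. Origin: centre of its underside

How it is judged:
By the outcome, as a careful person would: the job done as asked, in the order asked, and still so for the second after the job is handed in, while the arm keeps its last pose, push and grip.
It also fails if it takes over 48 s, if anything falls off the work surface, if the arm or the gripper's body presses on something with over 40 N, if the wrist force passes 120 N, or if a joint passes its speed limit or range.

### The arm

A 7-joint arm with a two-finger parallel gripper is mounted at the origin on the work surface. World frame = base frame: x ahead of the robot, y to its left, z up, the work surface at z = 0. Lengths are in m, angles in rad, forces in N, time in s.
With the tool pointing down it reaches from about 0.4 to 0.9 m from the base axis. Payload 5.6 kg.
Tool frame: the origin (TCP) lies at the very end of the fingers, on their centre line; the grasp point (between the pads) lies arm.hold_point_z behind it (arm.hold_point_z is the distance from the TCP to the grasp point, in m); z points along the fingers, y is the line along which they close (so a half turn about z gives the same grasp; the last joint's range is limited). The gripper opens to 92 mm and grips with 3 to 60 N. Pads are 20 mm wide; open, the fingers measure 128 mm over their backs; the gripper's body (75 mm by 189 mm) begins 69 mm behind the grasp point.
Start: joints at [-1.248, 0.468, -0.012, 1.603, 0.006, 1.071, -0.056], TCP at [0.233, 0.607, 0.215] pointing down, gripper open.
Joint ranges: [-2.53, 2.53], [-0.31, 2.02], [-1.57, 1.55], [0.28, 2.44], [-1.29, 4.43], [0.15, 1.84], [-2.92, 2.92]. Speed limits (rad/s): [2.57, 2.57, 3.14, 3.14, 3.14, 3.14, 3.14].

### API

Orientations are given as a 3x3 rotation matrix whose columns are the frame's x, y, z axes.
In Python, from cell import arm gives the robot as it stands.
- The arm moves only by the shell command python3 -m handwheel 'ROWS'. ROWS is JSON, a list of rows, each an object of numbers: "tx", "ty", "tz": the shift along the world's x, y, z in m; "turn": the turn about the world's z in rad; "grip": the closure in counts, from 0 (fully open) to 255 (shut). In form: [{"tx": .., "ty": .., "tz": .., "turn": .., "grip": ..}, ...]. A call has 1 to 12 rows; each row is the pose to reach, as a shift and turn from the pose commanded when the call began; what a row does not reach only later rows make up. A row lasts 1/12 s, in which the tool goes at most 41.7 mm and 7.16 degrees, less where a joint would pass 70% of its speed; a pose out of reach is approached as far as the arm can. A call with a gripper value outside its range is refused whole. The fingers move at their own pace and stop on an object; the grip force is fixed at half the most. Time passes only in rows, so rows that repeat a pose let the fingers close. It gives the time, the measured TCP pose, the force, the opening and the grip force at its end, in the units of the state.
- arm.state(): the state, without advancing time (a new reading comes with each control period).
- arm.read_camera(name): name is "scene" or "side" or "wrist"; returns the picture (400x640x3 uint8, red, green, blue); there is no depth.
- arm.get_calibration(name): a dict with "fx", "fy", "cx", "cy" (pixels), "k1" (the pictures are not rectified: a ray, as slopes to the right and down, at radius r is drawn at 1 + k1 r^2 times it, then the intrinsics apply), "extrinsics" (4x4, takes a point from camera to world coordinates). Camera axes: x right, y down, z forward; pixel columns grow to the right and rows downward; lengths in m; the calibration is good to about 2 mm. A picture is of the moment at which its call begins: read the wrist's pose just before it. get_calibration takes no time and is no camera call; for the wrist camera it gives the pose at the moment of the call.
- arm.hand_in(): hands the job in; it is judged then, once.
Trained networks look in the newest picture that a camera, given by its name, has taken for a name from the list of things; names that differ only in an ending like _2 or _b are one class to them, and where a whole thing is asked for, a point or a joint stands for the part that bears it (a point fixed in the world has none). Each returns a list of dicts, best first, with "conf" (0 to 1); they miss things now and then, are a little off and sometimes report something else, mostly with a low value. They report only what shows in the picture. A call takes as long as a camera call.
- arm.outline_of(camera, name): "region" (400x640 bool, what is visible of it) and "box" ([left, top, width, height] in pixels, round what is visible of it).
The state is a dict: "t": time; "joint_positions": joint angles; "qvel": joint speeds; "effort": joint torques, N m; "position": TCP position; "tcp_rot": TCP orientation; "force": force on the tool from outside, world axes, zero at the start; "torque": the same for the moment, N m; "finger_gap": finger opening in m; "gripper_force": force on a finger pad.
Only numpy, scipy, OpenCV 4.12 (cv2) and the standard library are available. Lean on these libraries where they do the work, as an engineer would, in place of code of your own. Each camera call takes 0.05 s, during which the arm holds its last target. There are 200 camera calls.

## Working session

There is one attempt and no reset: what is moved stays moved. The work goes in short steps, Python scripts to look and compute and a shell command to move; the robot and the scene stay as the last step left them, time stands still between calls to the robot, and variables do not carry over. Pictures are saved under pics/ and viewed, at most 10 in all, crops included, and the job is handed in when it is done.

```bash
mkdir -p pics; ls; python3 - <<'E'
from cell import arm
import cv2, numpy as np
s=arm.state(); print(s['t'],s['position'],s['tcp_rot'],arm.hold_point_z,s['finger_gap'])
for c in ['scene','side','wrist']:
    im=arm.read_camera(c); cv2.imwrite(f'pics/{c}0.png',im[:,:,::-1])
    k=arm.get_calibration(c); print(c,{a:(np.round(v,4).tolist()) for a,v in k.items()})
E
```

```text
pics
0.0 [0.23236836 0.6064045  0.21364718] [[-9.33799259e-01  3.57797016e-01 -4.89528585e-04]
 [ 3.57797321e-01  9.33797754e-01 -1.68284499e-03]
 [-1.44996224e-04 -1.74659142e-03 -9.99998464e-01]] 0.0187 0.09167355978301679
scene {'fx': 513.4047, 'fy': 513.4047, 'cx': 325.4292, 'cy': 197.6024, 'k1': 0.001, 'extrinsics': [[0.0396, 0.8189, -0.5725, 1.341], [0.9991, -0.0251, 0.0332, -0.0285], [0.0129, -0.5733, -0.8192, 1.1636], [0.0, 0.0, 0.0, 1.0]]}
side {'fx': 463.5624, 'fy': 463.5624, 'cx': 310.7508, 'cy': 208.4345, 'k1': -0.012, 'extrinsics': [[-0.9981, -0.0263, 0.0555, 0.5124], [-0.0584, 0.6861, -0.7251, 1.0859], [-0.019, -0.727, -0.6864, 1.1113], [0.0, 0.0, 0.0, 1.0]]}
wrist {'fx': 342.0967, 'fy': 342.0967, 'cx': 317.3615, 'cy': 195.7718, 'k1': 0.0001, 'extrinsics': [[0.3585, 0.9054, 0.2276, 0.1689], [0.9335, -0.3473, -0.0888, 0.6315], [-0.0013, 0.2442, -0.9697, 0.3835], [0.0, 0.0, 0.0, 1.0]]}
```

View pics/scene0.png

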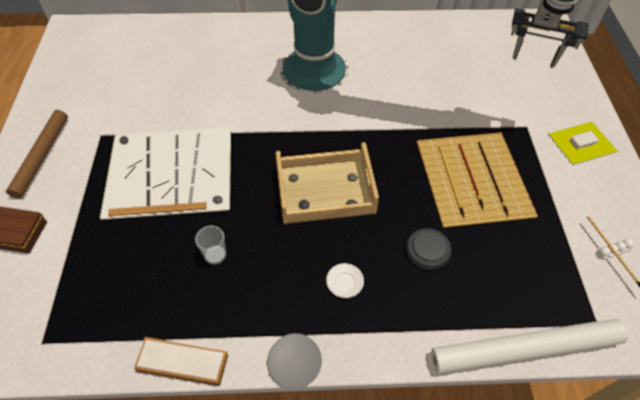

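View pics/side0.png

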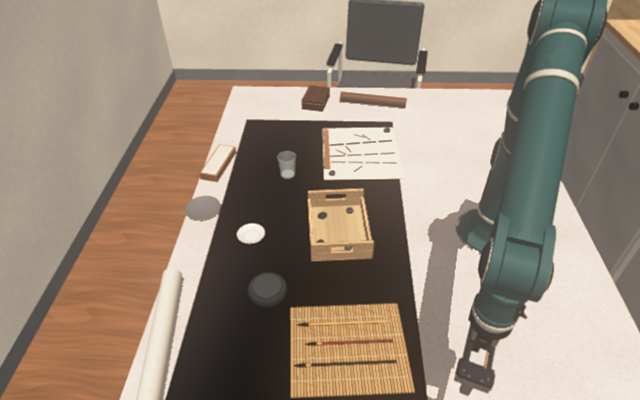

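The scene picture, taken from the far side, shows the tote at about (325,185), with the painting on its left in the picture (−y, so the robot's right). I therefore tip onto the near right foot and grip at the far left. The jar is at (211,245), the dish at (345,281), the inkstone at (429,249). The side view agrees. Next I fit the tote's pose.

```bash
cat > h.py <<'E'
from cell import arm
import numpy as np, cv2, itertools
from scipy.optimize import minimize
from scipy.spatial.transform import Rotation as Ro
def proj(c,P,k=None):
    k=k or arm.get_calibration(c); T=np.linalg.inv(np.array(k['extrinsics']))
    K=np.array([[k['fx'],0,k['cx']],[0,k['fy'],k['cy']],[0,0,1.]])
    P=np.asarray(P,float).reshape(-1,3)
    return cv2.projectPoints(P,cv2.Rodrigues(T[:3,:3])[0],T[:3,3],K,np.array([k['k1'],0,0,0.]))[0].reshape(-1,2)
def box(a,b): return np.array(list(itertools.product(*zip(a,b))))/1e3
PARTS=[box((-95,-125,0),(95,125,5)),box((-95,-125,0),(-87,125,45)),box((87,-125,0),(95,125,45)),
       box((-95,-125,0),(95,-115,75)),box((-95,115,0),(95,125,75))]
def sil(c,R,t,k):
    m=np.zeros((400*4,640*4),np.uint8)
    for p in PARTS:
        q=proj(c,p@R.T+t,k)*4+1.5
        cv2.fillConvexPoly(m,cv2.convexHull(q.round().astype(np.int32)),1)
    return cv2.resize(m.astype(np.float32),(640,400),interpolation=cv2.INTER_AREA)
def fit(cams,x0,pose,step):
    obs=[(c,arm.get_calibration(c),cv2.GaussianBlur(reg(c),(0,0),2)) for c in cams]
    def f(x):
        R,t=pose(x); return sum(np.abs(cv2.GaussianBlur(sil(c,R,t,k),(0,0),2)-o).sum() for c,k,o in obs)
    s=np.vstack([x0]+[np.array(x0)+np.eye(len(x0))[i]*step[i] for i in range(len(x0))])
    r=minimize(f,x0,method='Nelder-Mead',options=dict(initial_simplex=s,maxiter=250,xatol=2e-4,fatol=1)); return r.x,r.fun
def reg(c):
    arm.read_camera(c); o=arm.outline_of(c,'tote')[0]; print(c,o['conf'],o['box'],o['region'].sum()); return o['region'].astype(np.float32)
flat=lambda x:(Ro.from_euler('z',x[2]).as_matrix(),np.array([x[0],x[1],.003]))
E
python3 - <<'E'
from h import *
x,f=fit(['scene','side'],[.55,0,0],flat,[.05,.05,.1]); print(x,f)
R,t=flat(x)
for n,p in dict(foot=(-95,-125,0),grip=(52,120,75),g78=(76,120,75)).items(): print(n,R@(np.array(p)/1e3)+t)
for n in ['jar','inkstone','dish']:
    for c in ['scene','side']:
        o=arm.outline_of(c,n); print(n,c,[(round(q['conf'],2),q['box']) for q in o[:1]])
print(arm.state()['t'])
np.save('flat.npy',x)
E
```

```text
scene 0.85 [275.5, 143.2, 103.6, 78.5] 5982
side 0.61 [309.4, 189.5, 66.2, 70.3] 3886
[0.50328612 0.0185399  0.10927727] 807.1761474609375
foot [ 0.42248526 -0.11607518  0.003     ]
grip [0.54188876 0.14349524 0.078     ]
g78 [0.5657456  0.14611268 0.078     ]
jar scene [(0.72, [197.7, 225.0, 29.0, 36.9])]
jar side [(0.89, [275.6, 149.6, 20.5, 29.1])]
inkstone scene [(0.88, [405.5, 229.2, 46.2, 41.0])]
inkstone side [(0.72, [288.4, 303.0, 126.4, 96.5])]
dish scene [(0.89, [325.6, 265.1, 35.9, 34.6])]
dish side [(0.59, [238.6, 224.0, 28.2, 17.7])]
0.65
```

```bash
python3 -m handwheel '[{"tx":0.028,"ty":-0.03,"tz":0,"turn":0.05,"grip":0},{"tx":0.05,"ty":-0.065,"tz":0,"turn":0.15,"grip":0},{"tx":0.075,"ty":-0.1,"tz":0,"turn":0.25,"grip":0},{"tx":0.1,"ty":-0.135,"tz":0,"turn":0.35,"grip":0},{"tx":0.125,"ty":-0.17,"tz":0,"turn":0.45,"grip":0},{"tx":0.15,"ty":-0.205,"tz":0,"turn":0.475,"grip":0},{"tx":0.175,"ty":-0.24,"tz":0,"turn":0.475,"grip":0},{"tx":0.2,"ty":-0.275,"tz":-0.01,"turn":0.475,"grip":0},{"tx":0.225,"ty":-0.31,"tz":-0.02,"turn":0.475,"grip":0},{"tx":0.25,"ty":-0.345,"tz":-0.03,"turn":0.475,"grip":0},{"tx":0.275,"ty":-0.38,"tz":-0.04,"turn":0.475,"grip":0},{"tx":0.3,"ty":-0.415,"tz":-0.05,"turn":0.475,"grip":0}]' && python3 -m handwheel '[{"tx":0.018,"ty":-0.025,"tz":0,"turn":0,"grip":0},{"tx":0.034,"ty":-0.045,"tz":0,"turn":0,"grip":0},{"tx":0.034,"ty":-0.045,"tz":0,"turn":0,"grip":0}]'; python3 - <<'E'
from h import *
im=arm.read_camera('wrist'); s=arm.state(); k=arm.get_calibration('wrist')
R,t=flat(np.load('flat.npy'))
im=im.copy()
for p in PARTS:
    for q in proj('wrist',p@R.T+t,k): cv2.circle(im,tuple(int(v) for v in q.round()),2,(255,0,0),-1)
cv2.imwrite('pics/w1.png',im[:,:,::-1]); print(s['t'],s['position'],s['tcp_rot'])
E
```

```text
t: 1.65
position: [0.5228, 0.2054, 0.1689]
tcp_rot: [[-0.994, -0.109, 0.001], [-0.109, 0.994, 0.0], [-0.001, 0.0, -1.0]]
force: [0.9, 0.3, 0.1]
finger_gap: 0.0919
gripper_force: 0.0
t: 1.9
position: [0.5592, 0.1556, 0.1689]
tcp_rot: [[-0.995, -0.1, 0.002], [-0.1, 0.995, -0.003], [-0.002, -0.003, -1.0]]
force: [0.1, -1.0, 0.5]
finger_gap: 0.0918
gripper_force: 0.0
1.95 [0.55741965 0.15881942 0.16886793] [[-9.94661038e-01 -1.03192804e-01  8.15535638e-04]
 [-1.03193626e-01  9.94660743e-01 -1.03977764e-03]
 [-7.03883714e-04 -1.11838439e-03 -9.99999127e-01]]
```

View pics/w1.png

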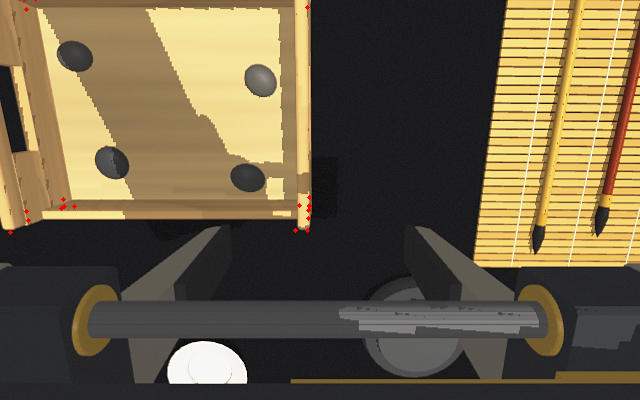

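```bash
python3 -m handwheel '[{"tx":0.006,"ty":-0.013,"tz":0,"turn":0.005,"grip":0},{"tx":0.006,"ty":-0.013,"tz":-0.03,"turn":0.005,"grip":0},{"tx":0.006,"ty":-0.013,"tz":-0.06,"turn":0.005,"grip":0},{"tx":0.006,"ty":-0.013,"tz":-0.06,"turn":0.005,"grip":0},{"tx":0.006,"ty":-0.013,"tz":-0.06,"turn":0.005,"grip":100}]'; python3 - <<'E'
from h import *
arm.read_camera('wrist'); s=arm.state();print(s['position'],s['tcp_rot'][:,1],s['finger_gap'])
E
```

```text
t: 2.37
position: [0.5601, 0.1501, 0.108]
tcp_rot: [[-0.993, -0.116, -0.003], [-0.116, 0.993, -0.001], [0.004, -0.0, -1.0]]
force: [0.2, 0.2, 0.8]
finger_gap: 0.0873
gripper_force: 0.0
[0.56153186 0.15030686 0.10953533] [-1.15472688e-01  9.93310540e-01  4.79734657e-04] 0.08328769220510657
```

```bash
python3 -m handwheel '[{"tx":0.003,"ty":-0.004,"tz":-0.02,"turn":0,"grip":100},{"tx":0.003,"ty":-0.004,"tz":-0.041,"turn":0,"grip":100},{"tx":0.003,"ty":-0.004,"tz":-0.041,"turn":0,"grip":160},{"tx":0.003,"ty":-0.004,"tz":-0.041,"turn":0,"grip":255},{"tx":0.003,"ty":-0.004,"tz":-0.041,"turn":0,"grip":255},{"tx":0.003,"ty":-0.004,"tz":-0.041,"turn":0,"grip":255},{"tx":0.003,"ty":-0.004,"tz":-0.041,"turn":0,"grip":255},{"tx":0.003,"ty":-0.004,"tz":-0.041,"turn":0,"grip":255}]'; python3 - <<'E'
from h import *
im=arm.read_camera('side'); s=arm.state();print(s['t'],s['position'],s['finger_gap'],s['gripper_force'])
cv2.imwrite('pics/s2.png',cv2.resize(im[150:300,240:440],None,fx=3,fy=3)[:,:,::-1])
E
```

```text
t: 3.08
position: [0.5654, 0.1454, 0.069]
tcp_rot: [[-0.993, -0.114, 0.002], [-0.114, 0.993, 0.001], [-0.002, 0.0, -1.0]]
force: [-0.1, -0.1, 0.7]
finger_gap: 0.0296
gripper_force: 0.0
3.1333 [0.56518662 0.14529267 0.06872598] 0.026236272404614285 0.0
```

View pics/s2.png

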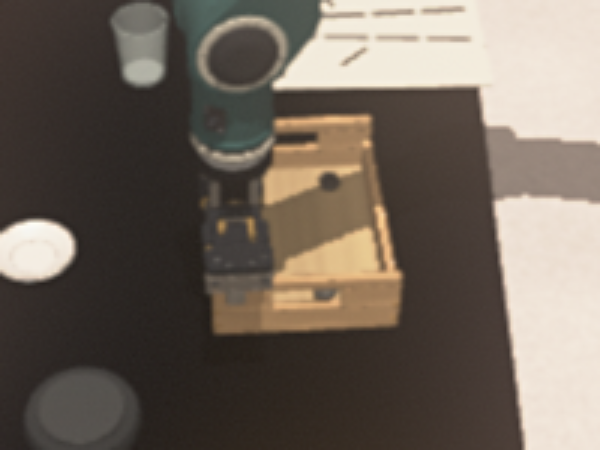

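```bash
python3 -m handwheel '[{"tx":0,"ty":0,"tz":0,"turn":0,"grip":255},{"tx":0,"ty":0,"tz":0,"turn":0,"grip":255},{"tx":0,"ty":0,"tz":0,"turn":0,"grip":255},{"tx":0,"ty":0,"tz":0,"turn":0,"grip":255},{"tx":0,"ty":0,"tz":0,"turn":0,"grip":255}]' ;  python3 -m handwheel '[{"tx":-0.001,"ty":-0.001,"tz":0.005,"turn":0,"grip":255},{"tx":-0.002,"ty":-0.002,"tz":0.01,"turn":0,"grip":255},{"tx":-0.003,"ty":-0.004,"tz":0.015,"turn":0,"grip":255},{"tx":-0.004,"ty":-0.005,"tz":0.02,"turn":0,"grip":255},{"tx":-0.005,"ty":-0.006,"tz":0.025,"turn":0,"grip":255},{"tx":-0.006,"ty":-0.008,"tz":0.03,"turn":0,"grip":255},{"tx":-0.008,"ty":-0.010,"tz":0.038,"turn":0,"grip":255},{"tx":-0.010,"ty":-0.012,"tz":0.045,"turn":0,"grip":255},{"tx":-0.011,"ty":-0.0135,"tz":0.05,"turn":0,"grip":255},{"tx":-0.011,"ty":-0.0135,"tz":0.05,"turn":0,"grip":255}]'; cat >> h.py <<'E'
# tilted: x = [tx,ty,tz of origin, yaw, slope x (tote x rises), slope y (tote y rises)]
def tpose(x):
    R=Ro.from_euler('zyx',[x[3],-x[4],x[5]]).as_matrix(); return R,np.array(x[:3])
E
cat > chk.py <<'E'
import sys
from h import *
n=sys.argv[1]; s=arm.state()
ims={c:arm.read_camera(c) for c in ('scene','side')}
s1=arm.state(); print(s1['t'],s1['position'].round(4),s1['force'].round(1),s1['torque'].round(2),s1['finger_gap'],s1['gripper_force'])
a=cv2.resize(ims['scene'][110:270,220:440],None,fx=2,fy=2,interpolation=cv2.INTER_CUBIC); b=cv2.resize(ims['side'][140:300,260:420],None,fx=2,fy=2,interpolation=cv2.INTER_CUBIC)
cv2.imwrite(f'pics/{n}.png',np.hstack([a,b])[:,:,::-1])
E
python3 chk.py c1
```

```text
t: 3.55
position: [0.5648, 0.1448, 0.068]
tcp_rot: [[-0.994, -0.113, -0.0], [-0.113, 0.994, -0.0], [0.0, -0.0, -1.0]]
force: [-0.6, -0.5, 3.4]
finger_gap: 0.0097
gripper_force: 30.0
t: 4.38
position: [0.5542, 0.1309, 0.1193]
tcp_rot: [[-0.994, -0.113, 0.002], [-0.113, 0.994, 0.0], [-0.002, -0.0, -1.0]]
force: [-0.4, -0.9, -4.5]
finger_gap: 0.0098
gripper_force: 30.9
4.4833 [0.5539 0.1315 0.1182] [ 0.2  1.2 -4.9] [ 0.53 -0.2   0.07] 0.009726661147984558 30.867658350616693
```

View pics/c1.png

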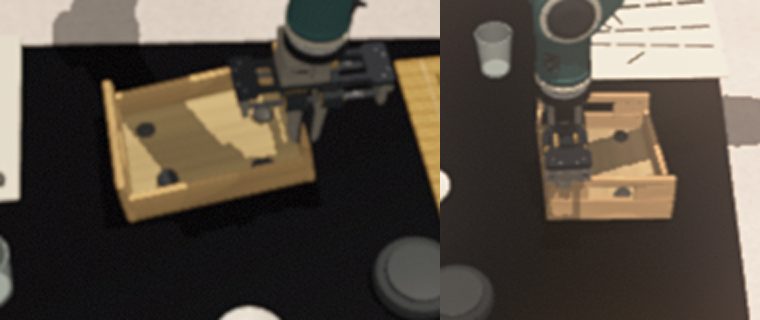

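```bash
cat > tfit.py <<'E'
from h import *
# grip point known from TCP -> fit roll/pitch/yaw + position; gripper occludes: mask it out
def tfit(x0,gx=74):
    s=arm.state(); obs=[]
    for c in('scene','side'):
        k=arm.get_calibration(c); o=reg(c)
        top=proj(c,s['position']+np.array([0,0,.12]),k)[0]; tip=proj(c,s['position'],k)[0]
        m=np.ones((400,640),np.float32); cv2.line(m,tuple(int(v) for v in top),tuple(int(v) for v in tip),0,48 if c=='scene' else 40)
        obs.append((c,k,o,m))
    def f(x):
        R,t=tpose(x); return sum((np.abs(cv2.GaussianBlur(sil(c,R,t,k),(0,0),1.5)-cv2.GaussianBlur(o,(0,0),1.5))*m).sum() for c,k,o,m in obs)
    best=None
    for _ in range(2):
        S=np.vstack([x0]+[np.array(x0)+np.eye(6)[i]*[.02,.02,.02,.05,.1,.1][i] for i in range(6)])
        r=minimize(f,x0,method='Nelder-Mead',options=dict(initial_simplex=S,maxiter=300)); x0=r.x
    x=r.x;R,t=tpose(x); print('cost',r.fun,'t',x[:3].round(3),'yaw,sx,sy deg',np.degrees(x[3:]).round(1))
    for n,p in dict(NR=(-95,-125,0),NL=(-95,125,0),FR=(95,-125,0),FL=(95,125,0),grip=(gx,120,66)).items(): print(n,(R@(np.array(p)/1e3)+t).round(4))
    np.save('x.npy',x); print('t',arm.state()['t']); return x
if __name__=='__main__':
    import sys; tfit([float(v) for v in sys.argv[1:]])
E
python3 tfit.py .49 .01 .02 .11 .05 .1
```

```text
scene 0.67 [271.2, 144.2, 103.8, 77.1] 5132
side 0.63 [307.6, 184.1, 71.6, 66.9] 2720
cost 660.8387451171875 t [0.501 0.018 0.03 ] yaw,sx,sy deg [7.3 4.1 9.6]
NR [ 0.4225 -0.1148  0.0021]
NL [0.3908 0.1301 0.0414]
FR [ 0.6105 -0.0932  0.0193]
FL [0.5788 0.1516 0.0586]
grip [0.554  0.1333 0.1208]
t 4.6833
```

```bash
python3 -m handwheel '[{"tx":-0.002,"ty":-0.002,"tz":0.005,"turn":0,"grip":255},{"tx":-0.003,"ty":-0.004,"tz":0.01,"turn":0,"grip":255},{"tx":-0.005,"ty":-0.006,"tz":0.015,"turn":0,"grip":255},{"tx":-0.007,"ty":-0.008,"tz":0.02,"turn":0,"grip":255},{"tx":-0.009,"ty":-0.010,"tz":0.025,"turn":0,"grip":255},{"tx":-0.011,"ty":-0.013,"tz":0.03,"turn":0,"grip":255},{"tx":-0.013,"ty":-0.016,"tz":0.037,"turn":0,"grip":255},{"tx":-0.015,"ty":-0.018,"tz":0.042,"turn":0,"grip":255},{"tx":-0.016,"ty":-0.0205,"tz":0.046,"turn":0,"grip":255},{"tx":-0.016,"ty":-0.0205,"tz":0.046,"turn":0,"grip":255},{"tx":-0.016,"ty":-0.0205,"tz":0.046,"turn":0,"grip":255}]';  python3 chk.py c2; python3 tfit.py .485 .01 .045 .12 .12 .25
```

```text
t: 5.6
position: [0.5378, 0.1108, 0.1641]
tcp_rot: [[-0.994, -0.113, 0.0], [-0.113, 0.994, 0.0], [-0.0, 0.0, -1.0]]
force: [0.1, -0.6, -5.7]
finger_gap: 0.0109
gripper_force: 31.4
5.7 [0.5377 0.1112 0.1637] [-0.  -1.  -4.1] [ 0.45 -0.27  0.09] 0.010713855854887572 31.410976303741336
scene 0.84 [267.8, 133.5, 107.0, 79.6] 5121
side 0.84 [310.1, 179.6, 73.4, 58.5] 2631
cost 414.2449645996094 t [0.494 0.014 0.059] yaw,sx,sy deg [ 9.5  7.6 18.1]
NR [ 0.4218 -0.1148  0.0064]
NL [0.3811 0.1213 0.0778]
FR [ 0.6076 -0.0929  0.0397]
FL [0.5669 0.1432 0.1111]
grip [0.5384 0.1158 0.1682]
t 5.9
```

View pics/c2.png

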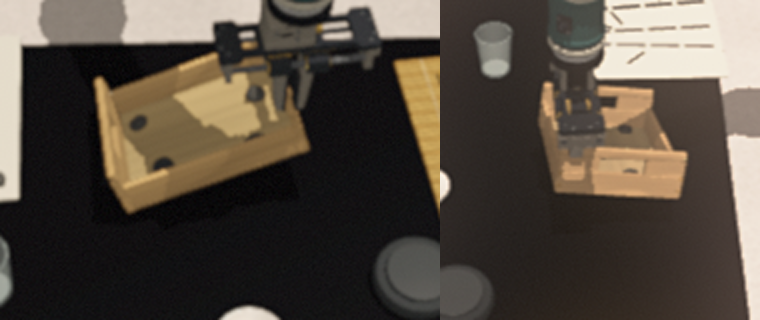

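```bash
python3 - <<'E'
from h import *
from scipy.optimize import brentq
r=np.array([169,245,66])/1e3
b=lambda v:np.arctan2(v[1],v[0])
def T(y,sx,sy): return Ro.from_euler('zyx',np.radians([y,-sx,sy])).as_matrix()
R0=T(9.5,7.6,18.1); g0=R0@r; y0=b(R0[:,1])
for sx,sy in [(7.6,18.1),(10,22),(12,26),(14,30),(20,25),(25,20),(22,22),(24,24)]:
    y=brentq(lambda y:b(T(y,sx,sy)@r)-b(g0),-30,60); R=T(y,sx,sy)
    print(sx,sy,'yaw',round(y,1),'dgrip',(R@r-g0).round(3),'turn',round(b(R[:,1])-y0,3),'tilt',np.degrees(np.arccos(R[2,2])).round(1))
E
```

```text
7.6 18.1 yaw 9.5 dgrip [0. 0. 0.] turn 0.0 tilt 19.6
10 22 yaw 10.0 dgrip [-0.006 -0.012  0.02 ] turn 0.012 tilt 24.1
12 26 yaw 10.8 dgrip [-0.013 -0.025  0.038] turn 0.029 tilt 28.5
14 30 yaw 11.7 dgrip [-0.02  -0.039  0.055] turn 0.05 tilt 32.8
20 25 yaw 8.7 dgrip [-0.017 -0.033  0.048] turn -0.018 tilt 31.6
25 20 yaw 5.6 dgrip [-0.014 -0.027  0.041] turn -0.078 tilt 31.6
22 22 yaw 7.2 dgrip [-0.014 -0.028  0.042] turn -0.049 tilt 30.7
24 24 yaw 7.2 dgrip [-0.018 -0.036  0.052] turn -0.048 tilt 33.4
```

```bash
python3 -m handwheel '[{"tx":-0.002,"ty":-0.003,"tz":0.005,"turn":0,"grip":255},{"tx":-0.003,"ty":-0.006,"tz":0.01,"turn":0.01,"grip":255},{"tx":-0.005,"ty":-0.009,"tz":0.015,"turn":0.01,"grip":255},{"tx":-0.006,"ty":-0.012,"tz":0.02,"turn":0.02,"grip":255},{"tx":-0.008,"ty":-0.016,"tz":0.025,"turn":0.02,"grip":255},{"tx":-0.010,"ty":-0.02,"tz":0.03,"turn":0.02,"grip":255},{"tx":-0.012,"ty":-0.024,"tz":0.036,"turn":0.03,"grip":255},{"tx":-0.014,"ty":-0.028,"tz":0.042,"turn":0.03,"grip":255},{"tx":-0.017,"ty":-0.034,"tz":0.049,"turn":0.04,"grip":255},{"tx":-0.02,"ty":-0.039,"tz":0.055,"turn":0.04,"grip":255},{"tx":-0.02,"ty":-0.039,"tz":0.055,"turn":0.04,"grip":255},{"tx":-0.02,"ty":-0.039,"tz":0.055,"turn":0.04,"grip":255}]';  python3 chk.py c3; python3 tfit.py .475 .01 .085 .18 .25 .5
```

```text
t: 6.9
position: [0.5177, 0.0715, 0.2193]
tcp_rot: [[-0.988, -0.153, 0.001], [-0.153, 0.988, 0.0], [-0.001, -0.0, -1.0]]
force: [0.2, -0.7, -5.0]
finger_gap: 0.0118
gripper_force: 30.7
7.0 [0.5177 0.0722 0.2188] [ 0.2 -0.1 -4.8] [ 0.25 -0.03  0.03] 0.011721831868692656 30.55599716724828
scene 0.68 [261.7, 121.2, 105.8, 87.8] 5002
side 0.9 [308.9, 174.1, 80.6, 51.1] 2223
cost 413.23590087890625 t [0.487 0.003 0.091] yaw,sx,sy deg [13.1 10.2 31.7]
NR [ 0.4239 -0.1132  0.0061]
NL [0.3683 0.0992 0.1258]
FR [ 0.6061 -0.0939  0.0565]
FL [0.5505 0.1185 0.1762]
grip [0.5198 0.0779 0.2235]
t 7.2
```

View pics/c3.png

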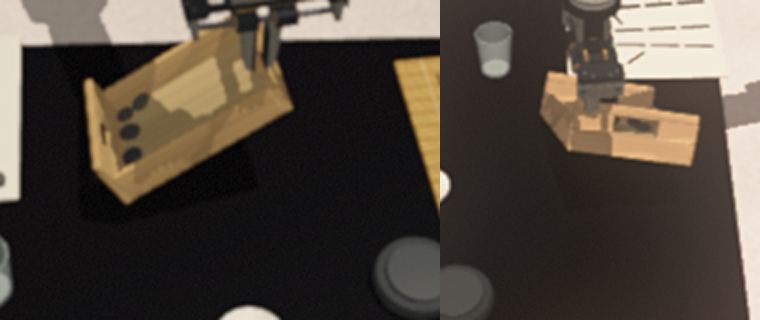

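All four pebbles are now along the right wall (scene crop (125,115)–(132,155)). Next the slope swings towards the near wall.

```bash
python3 - <<'E'
from h import *
from scipy.optimize import brentq
r=np.array([169,245,66])/1e3
b=lambda v:np.arctan2(v[1],v[0])
def T(y,sx,sy): return Ro.from_euler('zyx',np.radians([y,-sx,sy])).as_matrix()
R0=T(13.1,10.2,31.7); g0=R0@r; y0=b(R0[:,1])
for sx,sy in [(15,30),(20,27),(25,24),(28,20),(32,18),(28,25)]:
    y=brentq(lambda y:b(T(y,sx,sy)@r)-b(g0),-30,60); R=T(y,sx,sy)
    print(sx,sy,'yaw',round(y,1),'dgrip',(R@r-g0).round(3),'turn',round(b(R[:,1])-y0,3),'tilt',np.degrees(np.arccos(R[2,2])).round(1))
E
```

```text
15 30 yaw 11.6 dgrip [-0.    -0.001  0.001] turn -0.038 tilt 33.2
20 27 yaw 9.5 dgrip [ 0.001  0.001 -0.001] turn -0.087 tilt 33.1
25 24 yaw 7.1 dgrip [ 0.001  0.002 -0.002] turn -0.136 tilt 34.1
28 20 yaw 4.8 dgrip [ 0.004  0.008 -0.009] turn -0.179 tilt 33.9
32 18 yaw 2.7 dgrip [ 0.003  0.006 -0.007] turn -0.216 tilt 36.2
28 25 yaw 6.5 dgrip [-0.003 -0.006  0.006] turn -0.149 tilt 36.8
```

```bash
python3 -m handwheel '[{"tx":0,"ty":0,"tz":0,"turn":-0.02,"grip":255},{"tx":0,"ty":0,"tz":0,"turn":-0.04,"grip":255},{"tx":0,"ty":0,"tz":0,"turn":-0.06,"grip":255},{"tx":0,"ty":0,"tz":0,"turn":-0.08,"grip":255},{"tx":0,"ty":0,"tz":0,"turn":-0.1,"grip":255},{"tx":0,"ty":0,"tz":0,"turn":-0.12,"grip":255},{"tx":0,"ty":0,"tz":0,"turn":-0.14,"grip":255},{"tx":0,"ty":0,"tz":0,"turn":-0.16,"grip":255},{"tx":0,"ty":0,"tz":0,"turn":-0.17,"grip":255},{"tx":0,"ty":0,"tz":0,"turn":-0.17,"grip":255},{"tx":0,"ty":0,"tz":0,"turn":-0.17,"grip":255}]';  python3 chk.py c4; python3 tfit.py .475 .01 .095 .12 .4 .43
```

```text
t: 8.12
position: [0.5178, 0.0721, 0.219]
tcp_rot: [[-1.0, 0.016, 0.0], [0.016, 1.0, 0.0], [-0.0, 0.0, -1.0]]
force: [0.6, -0.5, -3.9]
finger_gap: 0.011
gripper_force: 29.5
8.2167 [0.5178 0.0721 0.219 ] [ 1.3  0.3 -4.2] [ 0.11 -0.44  0.16] 0.011000324352358565 29.43149082362652
scene 0.8 [260.3, 121.0, 104.5, 82.8] 4538
side 0.73 [309.9, 168.5, 79.7, 63.1] 2312
cost 390.94781494140625 t [ 0.493 -0.002  0.093] yaw,sx,sy deg [ 9. 20. 27.]
NR [ 0.4236 -0.114   0.0076]
NL [0.3868 0.112  0.1078]
FR [ 0.6    -0.1166  0.0783]
FL [0.5632 0.1094 0.1785]
grip [0.5218 0.077  0.2239]
t 8.4167
```

View pics/c4.png

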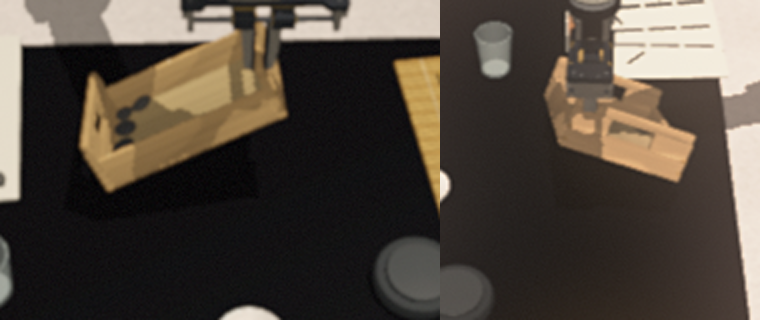

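```bash
python3 -m handwheel '[{"tx":0,"ty":0,"tz":0,"turn":-0.02,"grip":255},{"tx":0,"ty":0,"tz":0,"turn":-0.04,"grip":255},{"tx":0,"ty":0,"tz":0,"turn":-0.06,"grip":255},{"tx":0,"ty":0.001,"tz":-0.001,"turn":-0.08,"grip":255},{"tx":0,"ty":0.001,"tz":-0.001,"turn":-0.1,"grip":255},{"tx":0.001,"ty":0.002,"tz":-0.002,"turn":-0.12,"grip":255},{"tx":0.001,"ty":0.002,"tz":-0.002,"turn":-0.14,"grip":255},{"tx":0.001,"ty":0.003,"tz":-0.003,"turn":-0.16,"grip":255},{"tx":0.001,"ty":0.003,"tz":-0.003,"turn":-0.18,"grip":255},{"tx":0.001,"ty":0.003,"tz":-0.003,"turn":-0.18,"grip":255},{"tx":0.001,"ty":0.003,"tz":-0.003,"turn":-0.18,"grip":255}]';  python3 chk.py c5; python3 tfit.py .49 0 .095 .05 .5 .35
```

```text
t: 9.33
position: [0.5189, 0.0753, 0.216]
tcp_rot: [[-0.981, 0.194, 0.0], [0.194, 0.981, 0.0], [-0.0, 0.0, -1.0]]
force: [1.9, -0.5, -2.1]
finger_gap: 0.0105
gripper_force: 29.2
9.4333 [0.5189 0.0752 0.216 ] [ 1.8  1.  -2. ] [ 0.36 -0.49  0.23] 0.010433132052821892 29.103790643875982
scene 0.98 [256.1, 121.5, 107.8, 70.7] 3785
side 0.95 [315.9, 172.4, 66.6, 66.6] 2298
cost 365.2571716308594 t [ 0.501 -0.009  0.092] yaw,sx,sy deg [ 2.1 32.6 17.5]
NR [ 0.4245 -0.1165  0.0071]
NL [0.4167 0.1233 0.0775]
FR [ 0.5845 -0.1406  0.1068]
FL [0.5767 0.0992 0.1772]
grip [0.5236 0.0804 0.2178]
t 9.6333
```

View pics/c5.png

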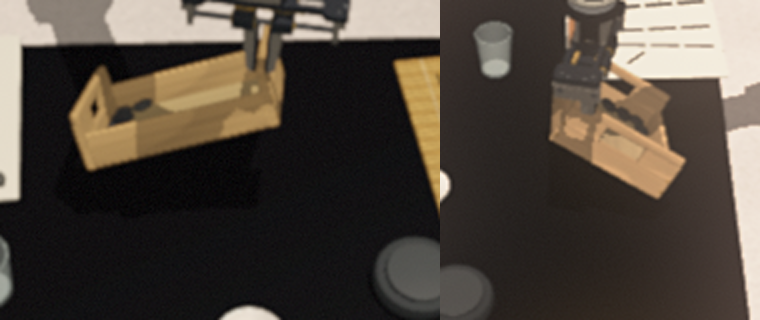

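```bash
cat > peb.py <<'E'
from h import *
R,t=tpose(np.load('x.npy'))
for c in('scene','side','wrist'):
    k=arm.get_calibration(c); arm.read_camera(c); E=np.array(k['extrinsics'])
    K=np.array([[k['fx'],0,k['cx']],[0,k['fy'],k['cy']],[0,0,1.]])
    for o in arm.outline_of(c,'pebble0')[:8]:
        if o['conf']<.1: continue
        v,u=np.nonzero(o['region']); q=np.array([[u.mean(),v.mean()]])
        d=np.append(cv2.undistortPoints(q[None],K,np.array([k['k1'],0,0,0.]))[0,0],1)
        o0=R.T@(E[:3,3]-t); dd=R.T@E[:3,:3]@d; s=(.0125-o0[2])/dd[2]
        print(c,round(o['conf'],2),q.round(0)[0],len(u),'tote xy mm',((o0+s*dd)[:2]*1e3).round(0))
s=arm.state(); print(s['t'],np.abs(s['qvel']).max(),s['position'])
E
python3 peb.py
```

```text
scene 0.38 [282. 167.] 42 tote xy mm [-48. -98.]
side 0.36 [351. 196.] 59 tote xy mm [-39. -90.]
wrist 0.95 [130. 133.] 398 tote xy mm [ -70. -101.]
wrist 0.8 [152. 122.] 535 tote xy mm [-77. -75.]
wrist 0.68 [125. 187.] 695 tote xy mm [-13. -99.]
wrist 0.67 [130. 158.] 658 tote xy mm [-43. -97.]
9.9333 0.0010915576934049699 [0.51887536 0.07518584 0.21599816]
```

```bash
cat > plan.py <<'E'
import sys
from h import *
from scipy.optimize import brentq
r=np.array([169,245,66])/1e3
b=lambda v:np.arctan2(v[1],v[0])
def T(y,sx,sy): return Ro.from_euler('zyx',np.radians([y,-sx,sy])).as_matrix()
R0=T(*[float(a) for a in sys.argv[1:4]]); g0=R0@r; y0=b(R0[:,1])
for a in sys.argv[4:]:
    sx,sy=map(float,a.split(','))
    y=brentq(lambda y:b(T(y,sx,sy)@r)-b(g0),-60,70); R=T(y,sx,sy)
    print(sx,sy,'yaw',round(y,1),'dgrip',(R@r-g0).round(3),'turn',round(b(R[:,1])-y0,3),'tilt',np.degrees(np.arccos(R[2,2])).round(1))
E
python3 plan.py 2.1 32.6 17.5 36,10 40,8 40,4 30,22 28,26 28,30 24,32
```

```text
36.0 10.0 yaw -2.0 dgrip [ 0.006  0.011 -0.014] turn -0.061 tilt 37.2
40.0 8.0 yaw -4.9 dgrip [ 0.003  0.007 -0.008] turn -0.099 tilt 40.7
40.0 4.0 yaw -6.3 dgrip [ 0.008  0.015 -0.02 ] turn -0.117 tilt 40.2
30.0 22.0 yaw 4.7 dgrip [-0.003 -0.007  0.008] turn 0.042 tilt 36.6
28.0 26.0 yaw 6.7 dgrip [-0.007 -0.014  0.016] turn 0.08 tilt 37.5
28.0 30.0 yaw 8.2 dgrip [-0.013 -0.026  0.027] turn 0.108 tilt 40.1
24.0 32.0 yaw 10.0 dgrip [-0.013 -0.026  0.027] turn 0.148 tilt 39.2
```

```bash
python3 -m handwheel '[{"tx":0.001,"ty":0.002,"tz":-0.003,"turn":-0.02,"grip":255},{"tx":0.002,"ty":0.004,"tz":-0.005,"turn":-0.04,"grip":255},{"tx":0.003,"ty":0.006,"tz":-0.008,"turn":-0.05,"grip":255},{"tx":0.004,"ty":0.008,"tz":-0.010,"turn":-0.06,"grip":255},{"tx":0.005,"ty":0.010,"tz":-0.013,"turn":-0.08,"grip":255},{"tx":0.006,"ty":0.012,"tz":-0.016,"turn":-0.1,"grip":255},{"tx":0.007,"ty":0.014,"tz":-0.018,"turn":-0.11,"grip":255},{"tx":0.008,"ty":0.015,"tz":-0.02,"turn":-0.12,"grip":255},{"tx":0.008,"ty":0.015,"tz":-0.02,"turn":-0.12,"grip":255},{"tx":0.008,"ty":0.015,"tz":-0.02,"turn":-0.12,"grip":255},{"tx":0.008,"ty":0.015,"tz":-0.02,"turn":-0.12,"grip":255}]'; python3 tfit.py .505 -.01 .095 -.1 .68 .08; python3 peb.py
```

```text
t: 10.85
position: [0.5267, 0.0899, 0.1959]
tcp_rot: [[-0.951, 0.311, -0.0], [0.311, 0.951, -0.0], [-0.0, -0.0, -1.0]]
force: [2.4, 1.9, -0.9]
finger_gap: 0.0095
gripper_force: 29.5
scene 0.95 [257.1, 142.8, 107.9, 42.8] 3439
side 0.59 [311.4, 167.7, 66.6, 80.4] 2521
cost 322.6943359375 t [ 0.507 -0.009  0.084] yaw,sx,sy deg [-7.2 38.8  4.6]
NR [ 0.4214 -0.1153  0.0061]
NL [0.4458 0.1303 0.0455]
FR [ 0.5683 -0.1486  0.1218]
FL [0.5928 0.0971 0.1613]
grip [0.5348 0.0917 0.199 ]
t 11.05
scene 0.41 [291. 163.] 49 tote xy mm [-81. -80.]
side 0.68 [348. 211.] 2621 tote xy mm [-30.   4.]
side 0.55 [346. 191.] 37 tote xy mm [-11. -98.]
side 0.52 [352. 197.] 56 tote xy mm [-40. -94.]
wrist 0.89 [101. 152.] 492 tote xy mm [ -70. -104.]
wrist 0.84 [ 93. 208.] 883 tote xy mm [ -12. -101.]
wrist 0.82 [ 99. 177.] 764 tote xy mm [ -42. -100.]
wrist 0.66 [126. 142.] 619 tote xy mm [-76. -77.]
11.35 0.00198688442541816 [0.52670872 0.08994818 0.19588717]
```

```bash
python3 -m handwheel '[{"tx":0.01,"ty":-0.005,"tz":0,"turn":-0.05,"grip":255},{"tx":0.02,"ty":-0.011,"tz":0,"turn":-0.1,"grip":255},{"tx":0.02,"ty":-0.011,"tz":0,"turn":-0.1,"grip":255},{"tx":0,"ty":0,"tz":0,"turn":0,"grip":255},{"tx":-0.021,"ty":0.0095,"tz":0,"turn":0.1,"grip":255},{"tx":-0.021,"ty":0.0095,"tz":0,"turn":0.1,"grip":255},{"tx":-0.01,"ty":0.005,"tz":0,"turn":0.05,"grip":255},{"tx":0.01,"ty":-0.005,"tz":0,"turn":-0.05,"grip":255},{"tx":0.02,"ty":-0.011,"tz":0,"turn":-0.1,"grip":255},{"tx":0.01,"ty":-0.005,"tz":0,"turn":-0.05,"grip":255},{"tx":0,"ty":0,"tz":0,"turn":0,"grip":255},{"tx":0,"ty":0,"tz":0,"turn":0,"grip":255}]'; python3 tfit.py .505 -.01 .085 -.12 .67 .08; python3 peb.py
```

```text
t: 12.35
position: [0.5247, 0.0905, 0.1952]
tcp_rot: [[-0.951, 0.308, -0.003], [0.308, 0.951, -0.0], [0.003, -0.001, -1.0]]
force: [0.6, 0.4, -2.2]
finger_gap: 0.0097
gripper_force: 29.8
scene 0.62 [259.5, 139.7, 107.5, 47.2] 3549
side 0.84 [310.0, 166.9, 68.4, 84.5] 2670
cost 455.744140625 t [ 0.503 -0.008  0.083] yaw,sx,sy deg [-7.9 37.5  4.6]
NR [ 0.4152 -0.1126  0.0069]
NL [0.4424 0.1326 0.0475]
FR [ 0.5644 -0.1478  0.1191]
FL [0.5917 0.0974 0.1597]
grip [0.5344 0.0922 0.1987]
t 12.55
scene 0.71 [212. 243.] 856 tote xy mm [ 506. -100.]
scene 0.4 [293. 162.] 26 tote xy mm [-79. -78.]
side 0.62 [349. 192.] 43 tote xy mm [-17. -98.]
wrist 0.93 [101. 141.] 449 tote xy mm [ -76. -105.]
wrist 0.84 [127. 135.] 611 tote xy mm [-76. -75.]
wrist 0.67 [ 91. 194.] 832 tote xy mm [ -20. -105.]
wrist 0.57 [100. 165.] 772 tote xy mm [ -49. -101.]
12.85 0.0020476682185202235 [0.52662661 0.08955396 0.19562011]
```

```bash
python3 plan.py -7.9 37.5 4.6 34,14 30,22 27,26 28,28
```

```text
34.0 14.0 yaw -2.6 dgrip [-0.007 -0.012  0.016] turn 0.072 tilt 36.4
30.0 22.0 yaw 2.1 dgrip [-0.014 -0.023  0.029] turn 0.144 tilt 36.6
27.0 26.0 yaw 4.6 dgrip [-0.017 -0.029  0.035] turn 0.189 tilt 36.8
28.0 28.0 yaw 5.1 dgrip [-0.021 -0.036  0.042] turn 0.197 tilt 38.8
```

```bash
python3 -m handwheel '[{"tx":-0.002,"ty":-0.003,"tz":0.004,"turn":0.02,"grip":255},{"tx":-0.004,"ty":-0.006,"tz":0.008,"turn":0.04,"grip":255},{"tx":-0.006,"ty":-0.01,"tz":0.013,"turn":0.06,"grip":255},{"tx":-0.008,"ty":-0.013,"tz":0.017,"turn":0.08,"grip":255},{"tx":-0.01,"ty":-0.017,"tz":0.021,"turn":0.1,"grip":255},{"tx":-0.012,"ty":-0.02,"tz":0.025,"turn":0.12,"grip":255},{"tx":-0.014,"ty":-0.023,"tz":0.029,"turn":0.14,"grip":255},{"tx":-0.016,"ty":-0.026,"tz":0.032,"turn":0.16,"grip":255},{"tx":-0.017,"ty":-0.029,"tz":0.035,"turn":0.19,"grip":255},{"tx":-0.017,"ty":-0.029,"tz":0.035,"turn":0.19,"grip":255},{"tx":-0.017,"ty":-0.029,"tz":0.035,"turn":0.19,"grip":255},{"tx":-0.017,"ty":-0.029,"tz":0.035,"turn":0.19,"grip":255}]'; python3 tfit.py .49 -.01 .09 .08 .47 .45; python3 peb.py; python3 - <<'E'
from h import *
im=arm.read_camera('wrist'); cv2.imwrite('pics/w9.png',im[:,:,::-1]); s=arm.state(); print(s['force'],s['finger_gap'],s['gripper_force'])
E
```

```text
t: 13.85
position: [0.5097, 0.0613, 0.2308]
tcp_rot: [[-0.992, 0.126, -0.0], [0.126, 0.992, 0.0], [0.0, 0.0, -1.0]]
force: [0.2, -0.4, -4.3]
finger_gap: 0.0096
gripper_force: 31.5
scene 0.93 [252.4, 128.7, 107.9, 58.4] 3517
side 0.94 [317.0, 170.0, 66.9, 64.6] 2319
cost 289.4075012207031 t [ 0.492 -0.013  0.099] yaw,sx,sy deg [-0.2 35.3 19.7]
NR [ 0.4142 -0.1121  0.0052]
NL [0.415  0.1231 0.09  ]
FR [ 0.5693 -0.1498  0.1083]
FL [0.5701 0.0854 0.1931]
grip [0.5148 0.0667 0.2307]
t 14.05
scene 0.74 [306. 159.] 3757 tote xy mm [-41. -26.]
scene 0.4 [291. 159.] 36 tote xy mm [-74. -76.]
wrist 0.97 [142. 163.] 616 tote xy mm [ -16. -100.]
wrist 0.92 [175. 109.] 474 tote xy mm [-75. -75.]
wrist 0.72 [154. 113.] 376 tote xy mm [ -74. -104.]
wrist 0.57 [150. 136.] 621 tote xy mm [-47. -99.]
14.35 0.002167019218123363 [0.50978447 0.06115689 0.23088553]
[-0.1824026   0.37045269 -4.88705364] 0.009774444356207975 31.515582395950332
```

View pics/w9.png

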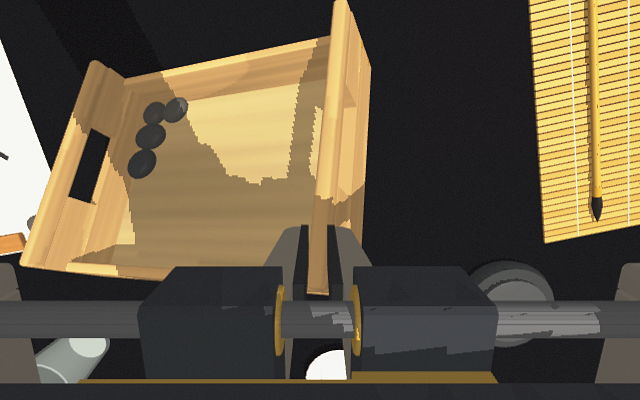

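The pebbles are packed in the near right corner (picture (142,163), (150,136), (154,113), (175,109)). The force reading suggests the foot barely carries any load, so I seat it a little lower and even out the slope.

```bash
python3 -m handwheel '[{"tx":0,"ty":0,"tz":-0.001,"turn":0.02,"grip":255},{"tx":0,"ty":0,"tz":-0.002,"turn":0.04,"grip":255},{"tx":0,"ty":0,"tz":-0.003,"turn":0.06,"grip":255},{"tx":0,"ty":0,"tz":-0.004,"turn":0.07,"grip":255},{"tx":0,"ty":0,"tz":-0.004,"turn":0.07,"grip":255},{"tx":0,"ty":0,"tz":-0.004,"turn":0.07,"grip":255}]'; python3 -m handwheel '[{"tx":0,"ty":0,"tz":-0.002,"turn":0,"grip":255},{"tx":0,"ty":0,"tz":-0.004,"turn":0,"grip":255},{"tx":0,"ty":0,"tz":-0.004,"turn":0,"grip":255},{"tx":0,"ty":0,"tz":-0.004,"turn":0,"grip":255}]';python3 tfit.py .49 -.01 .09 .05 .55 .4; python3 peb.py
```

```text
t: 14.9
position: [0.5099, 0.0613, 0.227]
tcp_rot: [[-0.998, 0.056, 0.0], [0.056, 0.998, 0.0], [-0.0, 0.0, -1.0]]
force: [1.5, 2.7, -2.0]
finger_gap: 0.0096
gripper_force: 32.2
t: 15.23
position: [0.5093, 0.0607, 0.2225]
tcp_rot: [[-0.998, 0.056, -0.001], [0.056, 0.998, -0.001], [0.001, -0.001, -1.0]]
force: [-0.0, 1.3, -2.9]
finger_gap: 0.0097
gripper_force: 31.3
scene 0.82 [250.2, 127.2, 110.5, 62.9] 3779
side 0.71 [319.4, 171.1, 66.8, 65.0] 2215
cost 377.3510437011719 t [ 0.491 -0.017  0.096] yaw,sx,sy deg [ 1.6 31.8 19.9]
NR [ 0.4131 -0.1204  0.0069]
NL [0.4074 0.1158 0.0888]
FR [ 0.5746 -0.1496  0.1027]
FL [0.5688 0.0865 0.1845]
grip [0.5164 0.0659 0.225 ]
t 15.4333
scene 0.6 [279. 164.] 47 tote xy mm [ -54. -100.]
scene 0.38 [288. 159.] 54 tote xy mm [-76. -77.]
scene 0.22 [345. 280.] 928 tote xy mm [614. 146.]
side 0.54 [352. 204.] 2136 tote xy mm [-25.  -2.]
wrist 0.96 [169.  97.] 575 tote xy mm [-77. -76.]
wrist 0.93 [143. 124.] 702 tote xy mm [ -49. -100.]
wrist 0.88 [134. 152.] 703 tote xy mm [ -19. -101.]
wrist 0.76 [146. 100.] 359 tote xy mm [ -76. -104.]
15.7333 0.0011343958135556012 [0.50947242 0.06077286 0.22267617]
```

```bash
python3 -m handwheel '[{"tx":0,"ty":0,"tz":0,"turn":0,"grip":255},{"tx":0,"ty":0,"tz":0,"turn":0,"grip":255},{"tx":0,"ty":0,"tz":0,"turn":0,"grip":255},{"tx":0,"ty":0,"tz":0,"turn":0,"grip":255},{"tx":0,"ty":0,"tz":0,"turn":0,"grip":255},{"tx":0,"ty":0,"tz":0,"turn":0,"grip":255}]'; python3 - <<'E'
from h import *
for c in('scene','side'): 
    arm.read_camera(c)
    for n in('jar','inkstone','dish'): print(c,n,[q['box'] for q in arm.outline_of(c,n)[:1]])
print(arm.hand_in())
E
```

```text
t: 16.23
position: [0.5096, 0.0609, 0.2228]
tcp_rot: [[-0.998, 0.056, -0.0], [0.056, 0.998, -0.0], [0.0, -0.0, -1.0]]
force: [-1.4, 0.2, -4.2]
finger_gap: 0.0094
gripper_force: 31.2
scene jar [[195.5, 225.4, 29.7, 35.3]]
scene inkstone [[405.5, 226.9, 45.1, 44.8]]
scene dish []
side jar [[274.2, 150.9, 22.8, 27.1]]
side inkstone [[244.5, 273.6, 44.2, 35.2]]
side dish [[239.1, 223.8, 26.0, 17.6]]
the job is handed in; nothing more can be done
None
```

Handed in at about 16.5 s: the arm still grips the tote and holds it steadily tilted (about 37°) on its near right corner, with all four pebbles in that corner, though in an L along the two walls with the farthest about 70 mm out; none spilled, and the jar, inkstone and dish show no sign of having moved.

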